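# Clear and safety-test the bench power distributor

## Robot

A 7-joint arm with a two-finger parallel gripper is mounted at the origin on the work surface. World frame = base frame: x ahead of the robot, y to its left, z up, the work surface at z = 0. Lengths are in m, angles in degrees, forces in N, time in s.
With the tool pointing down it reaches from about 0.425 to 0.875 m from the base axis. Payload 9.9 kg.
Tool frame: the origin (TCP) lies at the very end of the fingers, on their centre line; the grasp point (between the pads) lies 19 mm behind it; z points along the fingers, y is the line along which they close (so a half turn about z gives the same grasp; the last joint's range is limited). The gripper opens to 85 mm and grips with 20 to 120 N. Pads are 22 mm wide; open, the fingers measure 114 mm over their backs; the gripper's body (76 mm by 85 mm) begins 54 mm behind the grasp point. The pads swing forward as they close: fully open they stand 13 mm farther back than shut.
Start: joints at [-73.155, 32.985, 1.427, 82.34, -0.859, 64.687, -3.237], TCP at [0.249, 0.627, 0.231] pointing down, gripper open.
Joint ranges: [-157.87, 157.87], [-19.46, 123.44], [-87.15, 90], [11.01, 140.99], [-62.26, 242.26], [9.8, 113.94], [-161.44, 161.44]. Speed limits (degrees/s): [127.2, 127.2, 172.46, 172.46, 180, 180, 180].

## Interface

Orientations are given as [roll, pitch, yaw] about the fixed x, y, z axes, in that order (R = Rz(yaw) Ry(pitch) Rx(roll)).
In Python, from station import ctrl gives the robot as it stands. Calls block until the motion is done:
- ctrl.goto(position, orientation): joint-space move of the TCP to a pose.
- ctrl.move_l(position, velocity=0.15, attitude=None, threshold=None): straight line of the TCP; attitude=None keeps the orientation; velocity is the mean speed in m/s. With threshold (N) it stops when the force on the tool has changed by that much, and returns True; else False.
- ctrl.move_j(angles): joint-space move.
- ctrl.command_gripper(opening, grip_force=None): finger opening in m; grip_force is the grip in N (None keeps the last); returns when the fingers have stopped.
- ctrl.hold(seconds).
- ctrl.ik(position, orientation): joint angles nearest the present ones, or None.
- ctrl.snapshot(name): name is "side" or "top"; returns a dict with "color" (420x560x3 uint8, blue, green, red), "intrinsics" (3x3 intrinsics, pixels), "distortion" ([k1, k2, p1, p2, k3] as OpenCV has them; the pictures are not rectified), "world_to_cam" (4x4, takes a point from world to camera coordinates). Camera axes: x right, y down, z forward; pixel columns grow to the right and rows downward; lengths in m; the calibration is good to about 2 mm. A picture is of the moment at which its call begins. There is no depth.
A pose or a line that the arm cannot do raises ctrl.PlanningError and nothing moves.
- ctrl.finish_job(): hands the job in; it is judged then, once.
Readings, each from a call of its own:
- ctrl.current_time(): time.
- ctrl.current_q(): joint angles.
- ctrl.current_dq(): joint speeds.
- ctrl.current_joint_efforts(): joint torques, N m.
- ctrl.current_ee_pos(): TCP position.
- ctrl.current_eef_rot(): TCP orientation.
- ctrl.current_contact_force(): force on the tool from outside, world axes, zero at the start.
- ctrl.current_torque(): the same for the moment, N m.
- ctrl.current_gripper_width(): finger opening in m.
- ctrl.current_gripper_force(): force on a finger pad.
Only numpy, scipy, OpenCV 4.12 (cv2) and the standard library are available. Lean on these libraries where they do the work, as an engineer would, in place of code of your own. Each camera call takes 0.05 s, during which the arm holds its last target. There are 200 camera calls.

## Task

Give the power distributor on the bench its routine safety test. Offcuts have been left on its clear lid: first put every one of them into the scrap crate, then open the lid fully and press the test button so that it makes the main lever drop; lift the lever back on and close the lid completely. Leave the taped-up box, the glue bottle and the tape roll where they are.

Things in the scene. Friction and masses are not known exactly. Their poses are not given: they have to be found in the camera images.
- distributor: black rubber portable power distributor, 220 (own x) x 340 (own y) x 110 mm high, fixed on the bench. Origin: centre of its underside; x points from its front (sockets) to its rear (lid hinge). Three to five offcuts lie on its lid at the start. Lid, well, lever and button positions below are in its frame.
- well (a point): middle of the floor of the device well under the lid: x -65 to +65, y -95 to +95 mm, floor at z = 70 mm, open at z = 110 mm. In it stands the white residual-current switch, y -71 to +1, x -22 to +22 mm, its face at z = 76 mm, with main lever and test button; at y = 41 to 69 mm two circuit breakers with small fixed toggles up to z = 88 mm (not part of the job).
- lid (a joint): hinge of the clear lid (rad): 0 closed, grows as its front edge rises, 1.75 fully open against its stop, leaning a little to the rear. Stiff hinge: the lid stays where it is left (about 2 N at the tab moves it). A clear plate with black edges, x -75 to +75, y -130 to +130 mm, 6 mm thick, its top at z = 116 mm when closed.
- lid_tab (a point): centre of the lid's grey pull tab: a block 22 (x) x 30 (y) x 18 mm (z) in the middle of the lid's front edge, 163 mm ahead of the hinge axis and 10 mm above it (closed: z = 120 mm, its underside 1 mm over the rubber top). Pinched across its 30 mm width from above, it turns between the fingers as the lid swings.
- lid_hinge (a point): middle of the lid's hinge axis: 78 mm behind the distributor's centre, 110 mm above the bench; the axis runs along the distributor's y
- test_button (a joint): travel of the test button (m): 0 out, 0.0055 fully in. Springs back by itself. About 1 mm of easy travel, then about 5 N; near 4.5 mm it trips the lever.
- test_top (a point): centre of the top of the test button, a round grey button 12 mm in diameter standing 8 mm above the switch's face, at x = 0, y = -59 mm, z = 84 mm of the distributor; pressed straight down
- rcd_lever (a joint): main lever of the switch (rad): 0 on, leaning to the distributor's rear (+x); 0.9 off (dropped), leaning to its front (-x). Snaps over its middle (0.45) and rests only at the ends; pushing it back by its tip takes 1 to 3 N; the tip rises as it goes. While the test button is held in it cannot be set on.
- lever_tip (a point): middle of the top edge of the lever: a black bar 24 mm wide (y), 8 mm thick, its tip 33 mm from its pivot at x = 0, y = -15, z = 66 mm of the distributor; it stands 20 mm above the switch's face, its tip at x = +14 mm when on, -14 mm when dropped
- crate: plywood scrap crate, open at the top, 240 (own x) x 190 (own y) x 75 mm high, walls and floor 8 mm, fixed on the bench. Origin: centre of its underside
- carcass: taped-up MDF box whose glue is setting, 160 x 160 x 130 mm, open at the top, 1.3 kg; leave alone. Origin: centre of its underside
- glue_bottle: white glue bottle, 58 mm in diameter, 195 mm high; leave alone. Origin: centre of its underside
- tape_roll: roll of masking tape lying flat, 96 mm in diameter, 25 mm high; leave alone. Origin: centre of its underside
- offcut_a: offcut: MDF strip, 70 x 30 x 18 mm (own x, y, z). May be absent. Origin: centre of its underside
- offcut_b: offcut: pine block, 48 x 40 x 24 mm. May be absent. Origin: centre of its underside
- offcut_c: offcut: plywood end piece with three box-joint fingers, 60 x 44 x 18 mm: solid for x from -30 to +6 mm, three 9 mm fingers from there to x = +30 mm. May be absent. Origin: centre of its underside
- offcut_d: offcut: rebated pine strip, 64 x 34 x 22 mm: the full 34 mm width up to z = 11 mm, above that only y from -17 to +3 mm. May be absent. Origin: centre of its underside
- offcut_e: offcut: square of MDF, 55 x 55 x 15 mm. May be absent. Origin: centre of its underside
Mind the look-alikes: they are no part of the job. Leave any purple look-alike of the offcut_b alone. Leave any green look-alike of the offcut_d alone.

How it is judged (in metres and radians):
On the way, in this order (a step that is already met when the one before it is completed fails the run):
1. every offcut lies in the scrap crate (x of offcut_a in the frame of crate between -0.112 and 0.112 m and y of offcut_a in the frame of crate between -0.087 and 0.087 m and z of offcut_a in the frame of crate between 0 and 0.075 m and linear speed of each of offcut_a, offcut_b, offcut_c, offcut_d, offcut_e below 0.05 m/s and x of offcut_b in the frame of crate between -0.112 and 0.112 m and y of offcut_b in the frame of crate between -0.087 and 0.087 m and z of offcut_b in the frame of crate between 0 and 0.075 m and x of offcut_c in the frame of crate between -0.112 and 0.112 m and y of offcut_c in the frame of crate between -0.087 and 0.087 m and z of offcut_c in the frame of crate between 0 and 0.075 m and x of offcut_d in the frame of crate between -0.112 and 0.112 m and y of offcut_d in the frame of crate between -0.087 and 0.087 m and z of offcut_d in the frame of crate between 0 and 0.075 m and x of offcut_e in the frame of crate between -0.112 and 0.112 m and y of offcut_e in the frame of crate between -0.087 and 0.087 m and z of offcut_e in the frame of crate between 0 and 0.075 m), for 0.2 s.
2. the lid is fully open (value of joint lid above 1.5 rad), for 0.2 s.
3. the test button is pressed while the lever is still on (value of joint test_button above 0.0006 m and value of joint rcd_lever below 0.4 rad).
4. the lever has dropped (value of joint rcd_lever above 0.75 rad), for 0.1 s.
5. the lever is back on with the button out (value of joint rcd_lever below 0.15 rad and value of joint test_button below 0.0006 m), for 0.2 s.
6. the lid is closed (value of joint lid below 0.05 rad), for 0.2 s.
At the end, for the whole second after the job is handed in: Every offcut present rests inside the scrap crate (its origin between the walls and below the rim), the lever is on (within 0.15 rad), the test button is out, and the lid is closed (within 0.05 rad) (all of step 1 and all of step 5 and value of joint lid below 0.05 rad); the robot touches nothing.
It fails at once if the taped-up box was moved more than 3 cm (distance of carcass from where it was at the start of the episode above 0.03 m).
It fails at once if the glue bottle was moved more than 3 cm or tipped (distance of glue_bottle from where it was at the start of the episode above 0.03 m or angle between glue_bottle's own z axis and vertical above 0.4 rad).
It fails at once if the tape roll was moved more than 3 cm (distance of tape_roll from where it was at the start of the episode above 0.03 m).
Of offcut_a, offcut_b, offcut_c, offcut_d, offcut_e only 3 to 5 are there at a start; the rules pass over those that are not, and their reading is None.
At some moment in a run one of offcut_a, offcut_b, offcut_c, offcut_d, offcut_e may be knocked a few centimetres aside while the robot is not near it.
Once in a run the grip may slacken for a moment while it holds something.
It also fails if it takes over 210 s, if anything falls off the work surface, if the arm or the gripper's body presses on something with over 40 N, if the wrist force passes 120 N, or if a joint passes its speed limit or range.

## Working session

There is one attempt and no reset: what is moved stays moved. The work goes in short steps, each a Python script; the robot and the scene stay as the last script left them, time stands still between calls to the robot, and variables do not carry over. Pictures are saved under pics/ and viewed, at most 14 in all, crops included, and the job is handed in when it is done.

```bash
ls; mkdir -p pics
python3 - <<'E'
from station import ctrl
import cv2,numpy as np
for n in("top","side"):
    s=ctrl.snapshot(n); cv2.imwrite(f"pics/{n}0.png",cv2.resize(s["color"],(800,600),interpolation=cv2.INTER_CUBIC))
    np.savez(f"{n}_cal.npz",K=s["intrinsics"],D=s["distortion"],T=s["world_to_cam"])
    T=np.array(s["world_to_cam"]);print(n,np.array(s["intrinsics"]).tolist(),s["distortion"],(-T[:3,:3].T@T[:3,3]).round(3),T[:3,:3].round(2).tolist())
E
```

```text
pics
top [[407.4705431288785, 0.0, 275.1118784256988], [0.0, 407.4705431288785, 213.29686100830958], [0.0, 0.0, 1.0]] [0.00449314 0.         0.         0.         0.        ] [0.361 0.014 1.153] [[0.03, -1.0, 0.03], [-0.98, -0.03, -0.19], [0.19, -0.03, -0.98]]
side [[459.68229526794124, 0.0, 276.38204695348105], [0.0, 459.68229526794124, 218.42301591845552], [0.0, 0.0, 1.0]] [-0.11383084  0.          0.          0.          0.        ] [ 0.01  -0.59   0.833] [[0.76, -0.65, 0.01], [-0.44, -0.52, -0.73], [0.48, 0.55, -0.68]]
```

View pics/top0.png

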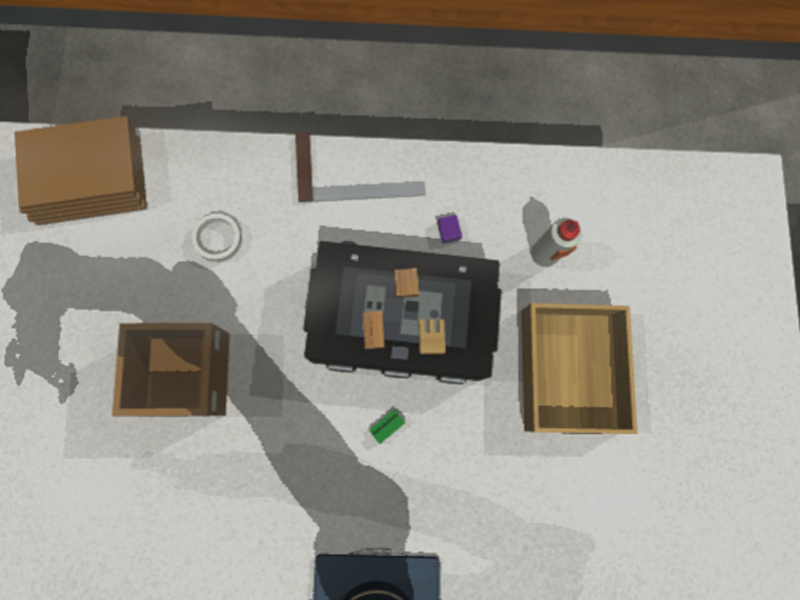

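View pics/side0.png

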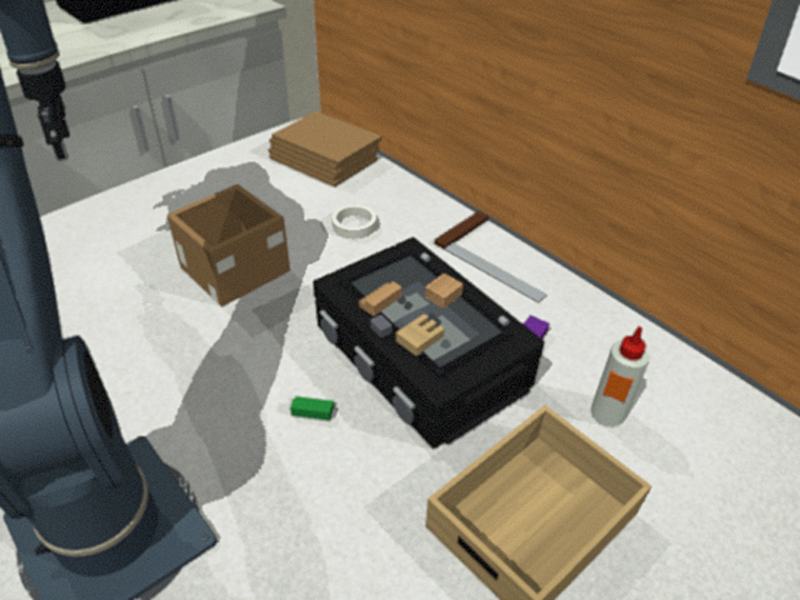

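Three offcuts are on the lid: a strip near top-view (373,328), a block near (406,282) and the finger piece (c) near (431,337). I'm enlarging that area to measure them.

Run:
```python
import cv2,numpy as np
a=cv2.imread("pics/top0.png")  # 800x600 from 560x420 
from station import ctrl
s=ctrl.snapshot("top")["color"]; t=ctrl.snapshot("side")["color"]
c=s[160:275,205:360]; c=cv2.resize(c,None,fx=5,fy=5,interpolation=cv2.INTER_CUBIC)
cv2.imwrite("pics/topc.png",c)
c=t[160:320,210:390]; cv2.imwrite("pics/sidec.png",cv2.resize(c,None,fx=3.75*1,fy=3.75,interpolation=cv2.INTER_CUBIC))
```

```text
(no output)
```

View pics/topc.png

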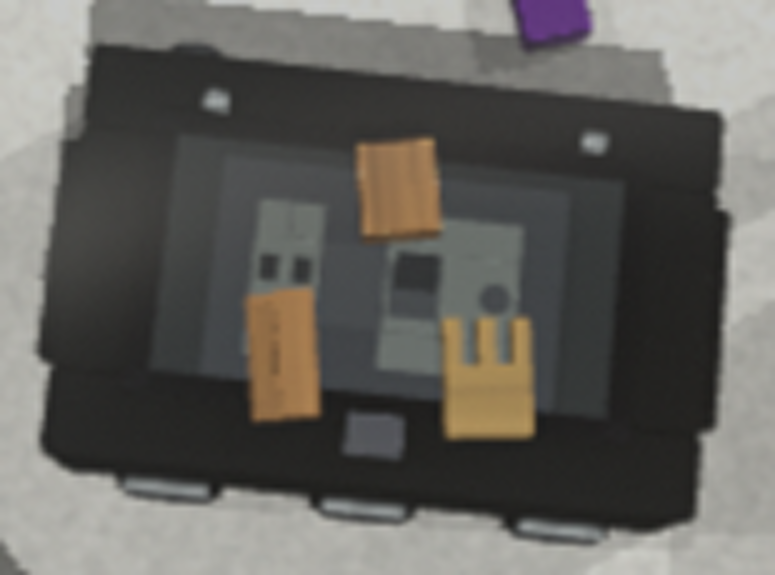

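View pics/sidec.png

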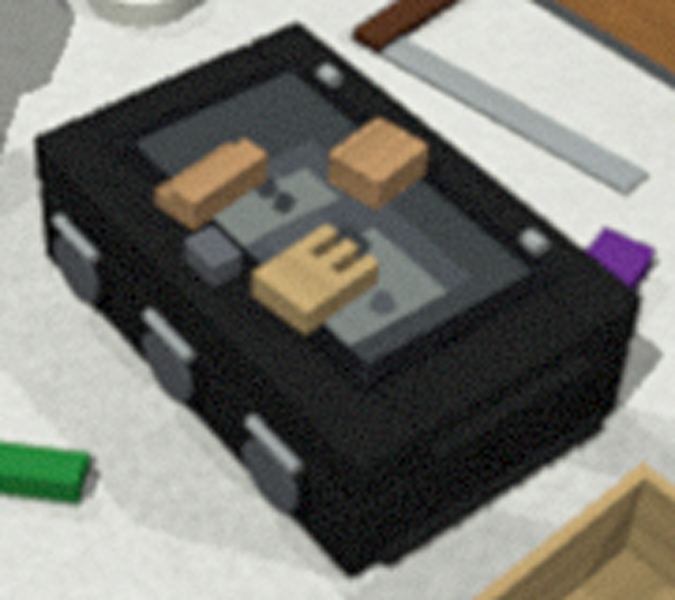

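Crop reading, top view: the strip is d, with its rebate facing +y. Block b is at about (398,190), c at (488,378), the tab at (374,436) and the test button at (494,298). I'm fitting poses to these points in both views.

```bash
cat > fit.py <<'E'
import numpy as np,cv2
from scipy.optimize import least_squares
C={n:np.load(f"{n}_cal.npz") for n in("top","side")}
def proj(n,P):
    c=C[n];T=c["T"];return cv2.projectPoints(np.float64(P).reshape(-1,1,3),cv2.Rodrigues(T[:3,:3])[0],T[:3,3],c["K"],c["D"])[0].reshape(-1,2)
def fit(z0,pts,g,scale={}):
    # pts: (view, own xyz mm, px)
    def w(p,o):
        c,s=np.cos(p[2]),np.sin(p[2]);o=np.array(o)/1000;return [p[0]+c*o[0]-s*o[1],p[1]+s*o[0]+c*o[1],z0+o[2]]
    f=lambda p:np.concatenate([proj(v,w(p,o))[0]-q for v,o,q in pts])
    r=least_squares(f,g,loss="soft_l1",f_scale=1);return r.x,f(r.x).reshape(-1,2).round(1)
E
cat > m.py <<'E'
from fit import *
t=lambda x,y:np.array([205+(x+.5)/5-.5,160+(y+.5)/5-.5])
s=lambda x,y:np.array([210+(x+.5)/3.75-.5,160+(y+.5)/3.75-.5])
T,S="top","side"
f8=lambda x,y:np.array([(x+.5)*.7-.5,(y+.5)*.7-.5])
D=dict(
 dist=(0,[(T,(-85,0,129),t(374,434)),(T,(0,-59,84),t(494,298)),(T,(22,-71,76),t(524,223)),(T,(-22,1,76),t(376,370)),(S,(0,-59,84),s(383,301)),(S,(22,-71,76),s(445,291))]),
 b=(.116,[(T,(24,20,24),t(357,146)),(T,(24,-20,24),t(434,138)),(T,(-24,-20,0),t(440,235)),(T,(-24,20,0),t(363,241)),(S,(24,20,24),s(377,118)),(S,(24,-20,24),s(428,152)),(S,(-24,20,24),s(330,158)),(S,(-24,-20,0),s(374,206))]),
 c=(.116,[(T,(30,22,18),t(444,318)),(T,(30,-22,18),t(531,318)),(T,(-30,22,0),t(444,438)),(T,(-30,-22,0),t(533,438)),(S,(-30,22,18),s(252,278)),(S,(-30,-22,0),s(305,331)),(S,(30,-22,18),s(378,265)),(S,(30,22,18),s(328,226))]),
 d=(.116,[(T,(32,-17,22),t(315,287)),(T,(32,17,11),t(246,294)),(T,(-32,-17,0),t(320,415)),(T,(-32,17,0),t(252,421)),(S,(-32,17,11),s(156,187)),(S,(-32,-17,0),s(183,226)),(S,(32,-17,22),s(267,146))]),
 crate=(0,[(T,(120,95,75),f8(524,307)),(T,(120,-95,75),f8(629,307)),(T,(-120,95,75),f8(533,433)),(T,(-120,-95,75),f8(637,433)),(S,(120,95,75),f8(545,408)),(S,(120,-95,75),f8(650,488)),(S,(-120,95,75),f8(428,508))]))
if __name__=="__main__":
  for k,(z,p) in D.items():
    x,r=fit(z,p,[.6,0,0]);print(k,x[:2].round(4),np.degrees(x[2]).round(1),r.tolist())
E
python3 m.py
```

```text
dist [ 0.5634 -0.0315] -2.5 [[0.8, 0.1], [0.2, -0.8], [-1.2, 7.1], [0.8, -8.3], [0.2, -2.3], [-6.0, 1.5]]
b [ 0.6045 -0.0355] 6.7 [[0.1, -0.3], [0.2, 0.1], [0.0, 0.8], [0.2, 0.9], [0.3, -0.7], [-0.0, -2.2], [-0.4, -1.7], [0.7, 1.2]]
c [ 0.5088 -0.0838] 2.2 [[0.4, 0.2], [0.2, 0.1], [0.3, 0.5], [-0.3, 0.4], [0.2, -1.7], [0.0, 0.9], [0.5, -0.8], [-0.4, -0.6]]
d [0.5183 0.0222] 4.5 [[-0.5, -0.1], [-0.1, -0.1], [-0.5, 0.5], [-0.2, -0.1], [-0.4, -0.0], [2.8, 0.3], [0.2, 1.4]]
crate [ 0.4643 -0.3731] 0.9 [[5.0, -1.3], [0.6, -0.1], [1.7, 0.9], [1.1, 1.8], [-1.4, -2.0], [0.8, -1.0], [-1.4, -5.3]]
```

```bash
cat > m2.py <<'E'
from m import *
def w(p,o):
    c,s=np.cos(p[2]),np.sin(p[2]);o=np.array(o)/1000;return [p[0]+c*o[0]-s*o[1],p[1]+s*o[0]+c*o[1],o[2]]
tab=[(x,y,129) for x,y in((-74,15),(-74,-15),(-96,-15),(-96,15))]; tp=[t(348,410),t(406,415),t(402,460),t(343,455)]
def f(p):
    hx,hy,sx,sy=p[3:]*1000
    P=tab+[(0,-59,84),(hx,hy,116),(hx,-hy,116),(-hx,-hy,116),(-hx,hy,116),(sx,sy,116),(sx,-sy,116)]
    q=tp+[t(494,298),t(178,134),t(625,180),t(608,417),t(151,372),t(216,101),t(594,142)]
    P.append((0,-59,84));
    return np.concatenate([proj("top",[w(p,o) for o in P[:-1]])-q,proj("side",[w(p,P[-1])])-s(383,301),proj("side",[w(p,(-85,0,129))])-s(217,241)])
def run():return least_squares(lambda p:f(p).ravel(),[.56,-.03,-.07,.06,.11,.09,.09],loss="soft_l1")
if __name__=="__main__":
    r=run();print(r.x.round(4),np.degrees(r.x[2]));print(f(r.x).round(1).tolist())
    for o in((22,-71,76),(-22,1,76),(14,-15,96),(78,0,110)):print(o,proj("top",[w(r.x,o)])-[205,160],np.round(w(r.x,o),4))
E
python3 m2.py
```

```text
[ 0.5633 -0.0326 -0.0706  0.0631  0.1179  0.0826  0.1002] -4.045456389116744
[[0.0, -0.1], [0.2, 0.1], [0.2, -0.2], [0.2, -0.4], [0.6, -0.1], [0.0, -0.0], [-0.0, 0.1], [-0.2, 0.2], [-0.3, -0.2], [0.0, 0.1], [0.0, -0.1], [-0.0, -1.7], [-1.1, 0.8]]
(22, -71, 76) [[103.81807725  52.09145948]] [ 0.5803 -0.105   0.076 ]
(-22, 1, 76) [[75.76865342 65.32490867]] [ 0.5414 -0.0301  0.076 ]
(14, -15, 96) [[83.4230081  51.37753775]] [ 0.5762 -0.0486  0.096 ]
(78, 0, 110) [[80.3660092  26.17242861]] [ 0.6411 -0.0381  0.11  ]
```

```bash
cat > rob.py <<'E'
from station import ctrl
import numpy as np,cv2
def down(y):return [180,0,y]
def pos():return np.array(ctrl.current_ee_pos())
def pick(x,y,yaw,opn,lift=.003):
    ctrl.command_gripper(opn); ctrl.goto([x,y,.25],down(yaw))
    ctrl.move_l([x,y,.15],.15)
    hit=ctrl.move_l([x,y,.112],.02,threshold=2.5); z=pos()[2]
    ctrl.move_l([x,y,z+lift],.02)
    ctrl.command_gripper(0,40); w=ctrl.current_gripper_width()
    ctrl.move_l([x,y,.25],.12); w2=ctrl.current_gripper_width()
    print("touch",hit,z,"w",w,w2,"F",ctrl.current_gripper_force(),ctrl.current_time())
def place(x,y,yaw=0,z=.04):
    ctrl.goto([x,y,.25],down(yaw));w1=ctrl.current_gripper_width()
    ctrl.move_l([x,y,z],.15,threshold=15);w2=ctrl.current_gripper_width(); ctrl.command_gripper(.075); ctrl.move_l([x,y,.25],.2)
    print("placed widths",w1,w2,ctrl.current_time())
def snap(n,name,box=None,k=1):
    c=ctrl.snapshot(n)["color"]
    if box:c=c[box[1]:box[3],box[0]:box[2]]
    cv2.imwrite("pics/"+name,cv2.resize(c,None,fx=k,fy=k,interpolation=cv2.INTER_CUBIC))
E
python3 - <<'E'
from rob import *
print(ctrl.current_eef_rot())
for y in(0,180):
    print(y,ctrl.ik([.6045,-.0355,.12],down(y)),ctrl.ik([.465,-.373,.03],down(y)),ctrl.ik([.49,-.0277,.13],down(y)))
pick(.6045,-.0355,6.7,.06)
E
```

```text
[-1.79944699e+02  3.63958470e-03  1.58354734e+02]
0 [-26.16749046  40.7390678   42.8068861  101.91078109 -34.6120122
  51.32809111 -57.77803287] [ 11.25085418  46.93326799  39.05597577 107.20519212 -43.53405576
  41.93539329 -14.50809428] [-29.1487014   30.53091801  40.31542865 117.92872838 -29.5559902
  41.78326584 -60.06562344]
180 [ -3.30124193  33.70579347   3.502957   101.06700744  -2.73369145
  45.30926404  91.53726644] [ 31.5362339   40.14586118   4.27001275 106.45368304  -4.97927878
  33.57867617 128.95433463] [ -7.00867499  25.13841693   6.70924805 117.20939635  -4.63481384
  37.89419279  92.7306611 ]
touch False 0.11206204971664908 w 0.03931843197442602 0.039048623840824505 F 40.19744575023651 7.9833
```

Run:
```python
from rob import *
place(.465,-.373,0)
snap("top","t1.png",(200,150,460,320),3)
```

```text
placed widths 0.03925313800999496 0.03918040266063319 12.5417
```

View pics/t1.png

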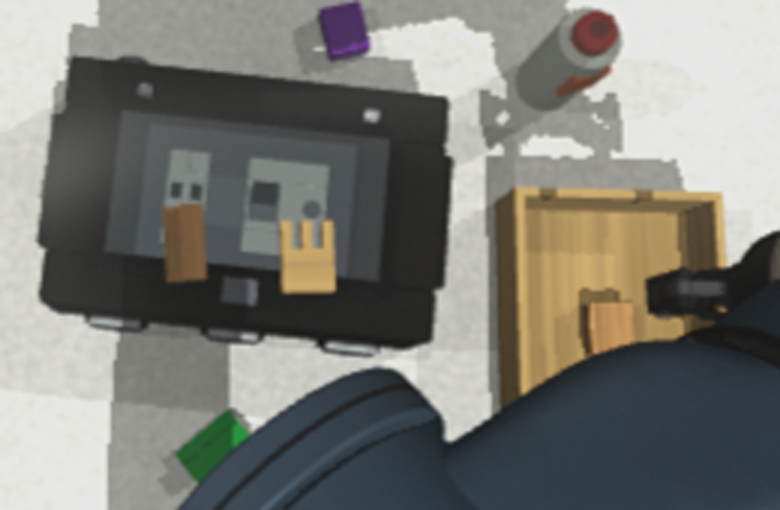

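b is in the crate at (610,330), and c and d haven't moved. Next is c, then d.

Run:
```python
from rob import *
pick(.4998,-.0842,-177.8,.054)
if ctrl.current_gripper_width()>.03:
    place(.393,-.373,180)
    ctrl.goto([.50,-.25,.35],down(180))
    snap("top","t2.png",(200,150,460,320),3)
```

```text
touch True 0.1122982185088649 w 0.04322771027898963 0.04326043337302228 F 40.58056712150574 19.025
placed widths 0.04324875283979092 0.043054416678365084 23.3667
```

View pics/t2.png

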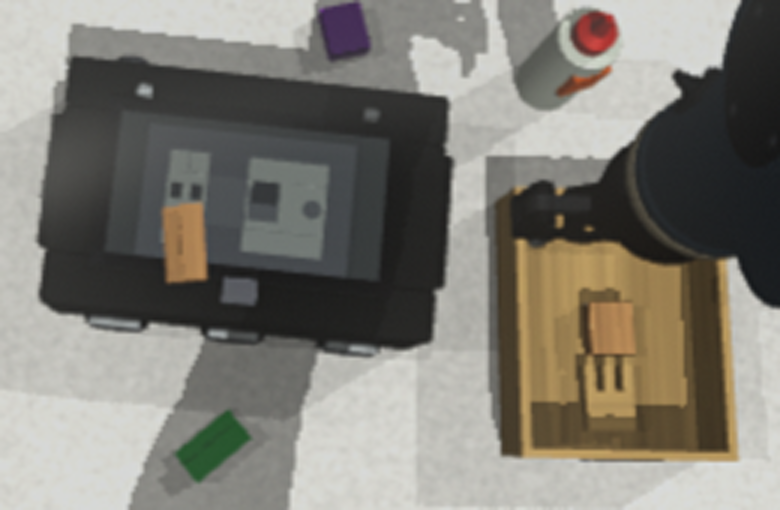

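b (610,328) and c (610,385) are both in the crate, and d is unmoved at (185,243).

Run:
```python
from rob import *
pick(.5183,.0222,-175.5,.048,lift=.002)
if ctrl.current_gripper_width()>.015:
    place(.535,-.373,180)
    ctrl.goto([.52,-.2,.42],down(180))
    snap("top","t3.png",(200,150,460,320),3)
```

```text
touch True 0.11337341475805215 w 0.03343419209723115 0.03300740192786591 F 39.55510675907135 30.025
placed widths 0.033161186691277454 0.0329037783872735 34.725
```

View pics/t3.png

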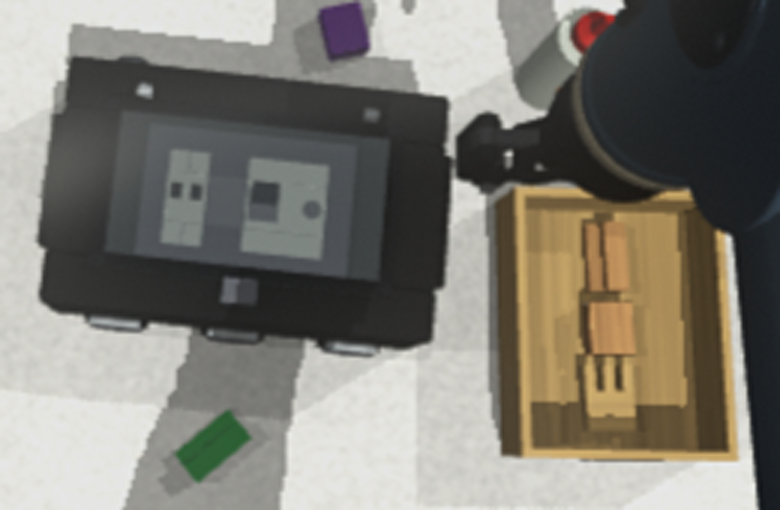

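All three offcuts lie in the crate. Now I'll swing the lid along its arc.

```bash
cat > lid.py <<'E'
from rob import *
P=np.array([.5633,-.0326]);YAW=np.radians(-4.05);DY=180-4.05
ex=np.array([np.cos(YAW),np.sin(YAW)]);ey=np.array([-ex[1],ex[0]])
def W(x,y,z):return [*(P+ex*x+ey*y),z]
def tab(th,dz=-.005,y=0):
    return W(.078-.163*np.cos(th)+.010*np.sin(th),y,.110+.163*np.sin(th)+.010*np.cos(th)+dz)
def swing(a,b,n,v=.08):
    for th in np.linspace(a,b,n+1)[1:]:
        ctrl.move_l(tab(th),v);f=np.array(ctrl.current_contact_force())
        print(round(th,2),f.round(1),round(ctrl.current_gripper_width(),4))
        if np.linalg.norm(f)>30:print("stop");return th
    return b
E
python3 - <<'E'
from lid import *
ctrl.command_gripper(.05)
p=tab(0);ctrl.goto([p[0],p[1],.22],down(DY));ctrl.move_l([p[0],p[1],.14],.15)
print(ctrl.move_l(p,.03,threshold=5),pos()-p)
ctrl.command_gripper(0,30);print(ctrl.current_gripper_width(),ctrl.current_contact_force())
swing(0,1.72,12);print(ctrl.current_time())
snap("side","s4.png",(180,60,440,330),2.2)
E
```

```text
False [9.89173676e-05 7.83091477e-05 1.16126559e-04]
0.029204917162900225 [-1.61924964  5.34105403  4.94165631]
0.14 [ 3.3  5.  -0.6] 0.0286
0.29 [ 4.5  5.2 -2.8] 0.029
0.43 [ 4.1  5.2 -2.7] 0.0292
0.57 [ 4.4  4.8 -2.7] 0.0293
0.72 [ 3.6  4.7 -4.1] 0.0293
0.86 [ 2.3  4.8 -4.2] 0.0288
1.0 [ 1.7  6.1 -3.7] 0.0293
1.15 [ 0.6  5.5 -3.4] 0.0286
1.29 [ 0.4  5.8 -1.9] 0.0289
1.43 [-0.5  4.9  0.9] 0.0289
1.58 [0.6 4.3 3.5] 0.0289
1.72 [0.4 3.4 6.3] 0.0291
44.4167
```

View pics/s4.png

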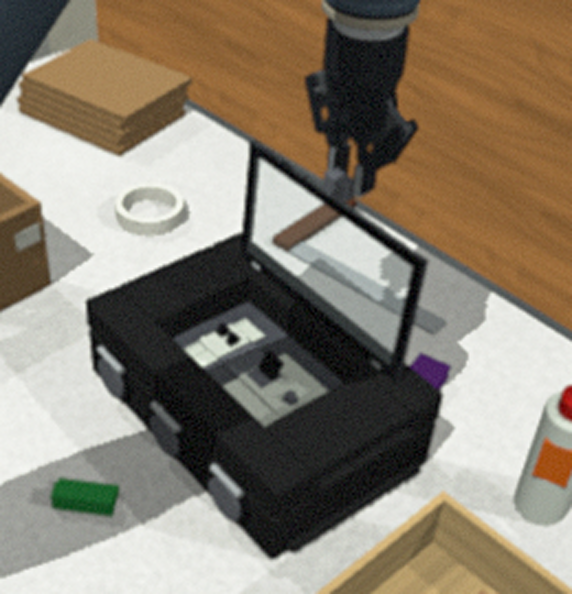

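The lid is open against its stop, and the well shows the lever at (270,365) and the button at (292,397). I'll release and press the button.

Run:
```python
from lid import *
ctrl.command_gripper(.05);p=pos();ctrl.move_l([p[0],p[1],p[2]+.06],.15);print(ctrl.current_contact_force())
ctrl.goto(W(-.02,-.059,.25),down(DY));ctrl.command_gripper(0)
ctrl.goto(W(0,-.059,.13),down(DY))
ctrl.move_l(W(0,-.059,.087),.08)
h=ctrl.move_l(W(0,-.059,.0783),.01,threshold=18);print(h,pos()[2],ctrl.current_contact_force())
ctrl.hold(.2);ctrl.move_l(W(0,-.059,.17),.1)
ctrl.goto(W(-.15,.05,.3),down(DY))
snap("side","s5.png",(180,60,440,330),2.2);print(ctrl.current_time())
```

```text
[-0.91426597  0.54502938 -0.09584238]
False 0.07859715959700653 [-1.25288503 -0.21225985  6.35191717]
51.0583
```

View pics/s5.png

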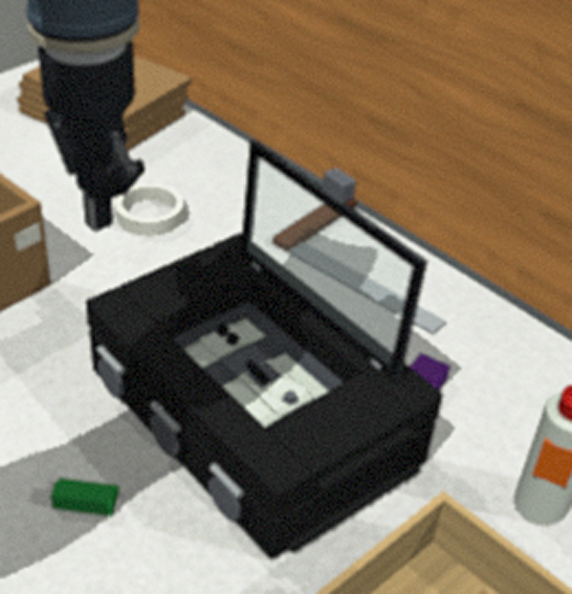

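The lever has dropped (bar now at (260,372)). I'll push it back on from the front.

Run:
```python
from lid import *
y=-.015
ctrl.goto(W(-.042,y,.16),down(DY));ctrl.move_l(W(-.042,y,.087),.08,threshold=5)
print(pos()[2])
h=ctrl.move_l(W(-.004,y,.087),.03,threshold=12)
d=pos()[:2]-P;print(h,d@ex,d@ey,ctrl.current_contact_force())
ctrl.move_l(W(-.03,y,.087),.06);ctrl.move_l(W(-.03,y,.17),.1)
ctrl.goto(W(-.15,.05,.3),down(DY))
snap("side","s6.png",(180,60,440,330),2.2);print(ctrl.current_time())
```

```text
0.08735726102406971
False -0.004162157783011019 -0.015036039370313437 [-0.00925928 -0.7565989  -0.45722715]
56.7083
```

View pics/s6.png

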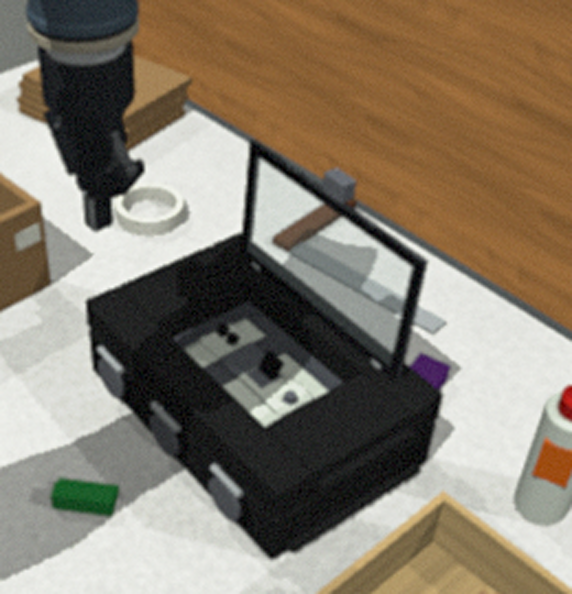

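The lever is back on at (270,365). I'll close the lid now.

Run:
```python
from lid import *
ctrl.command_gripper(.05);p=tab(1.72)
ctrl.goto([p[0],p[1],p[2]+.07],down(DY));print(ctrl.move_l(p,.06,threshold=6))
ctrl.command_gripper(0,30)
swing(1.72,0.0,12)
ctrl.command_gripper(.05);p=tab(0);ctrl.move_l([p[0],p[1],.2],.1)
ctrl.command_gripper(0);h=ctrl.move_l([p[0],p[1],.122],.03,threshold=10);print("press",h,pos()[2])
ctrl.move_l([p[0],p[1],.25],.15);ctrl.goto([.45,.2,.4],down(DY))
snap("top","t7.png",(200,150,460,320),3);snap("side","s7.png",(180,60,440,330),2.2);print(ctrl.current_time(),ctrl.current_contact_force())
```

```text
False
1.58 [ 0.8  2.4 -2.8] 0.029
1.43 [ 0.2  4.3 -8. ] 0.029
1.29 [ 2.3  4.8 -8.6] 0.0291
1.15 [ 3.6  4.3 -6.1] 0.029
1.0 [ 1.5  6.  -1.8] 0.0292
0.86 [-0.1  6.2  0.8] 0.0291
0.72 [-1.8  5.9  2.1] 0.029
0.57 [-2.1  6.2  1.1] 0.0286
0.43 [-3.2  6.3  1.8] 0.0287
0.29 [-4.7  7.6  1. ] 0.0289
0.14 [-4.7  8.2  0.8] 0.0288
0.0 [-6.7  6.8  7.1] 0.0292
press True 0.12899012651768244
71.2917 [-0.02534904 -0.72604506  0.17945177]
```

View pics/t7.png

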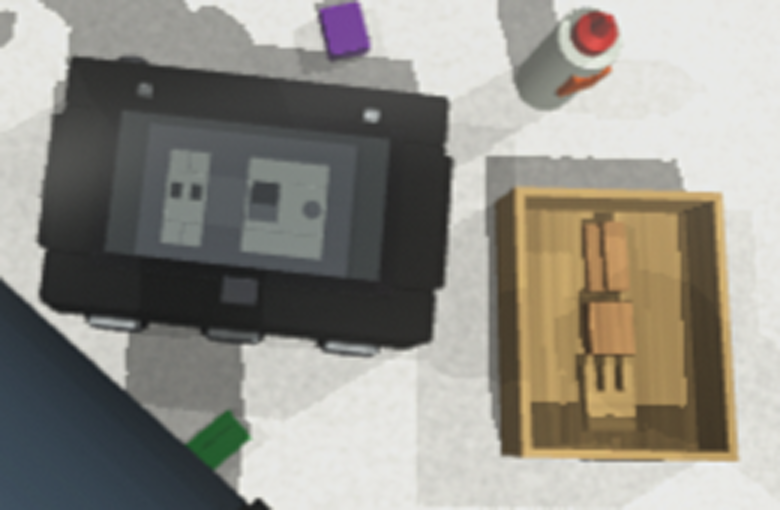

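View pics/s7.png

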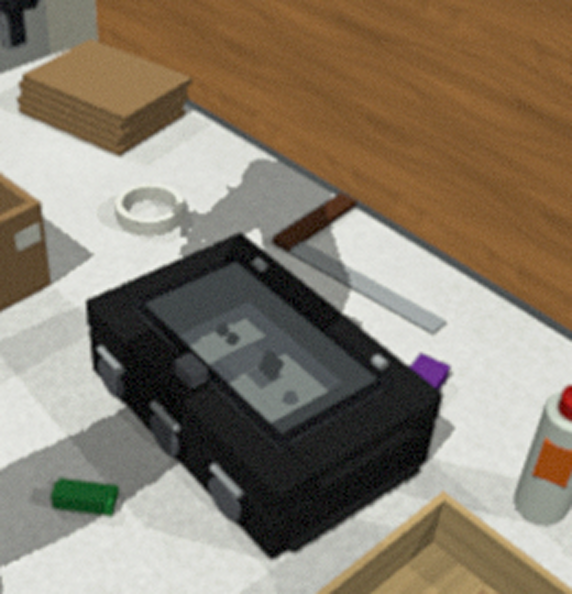

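The lid is closed (tab top touched at z = 0.129), the lever is on, and all the offcuts are in the crate. Handing in.

```bash
python3 -c "
from station import ctrl
print(ctrl.finish_job())"
```

```text
the job is handed in; nothing more can be done
None
```

I handed the job in after about 71 s of robot time: all three offcuts (b, c, d) are in the crate, the test button dropped the lever, and the lever is back on with the lid closed; the taped-up box, glue bottle and tape roll were not touched, and no verdict came back.

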